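Tighten the loose spice jar and shelve it beside the braai

ROBOT

A 6-joint arm with a two-finger parallel gripper is mounted at the origin on the work surface. World frame = base frame: x ahead of the robot, y to its left, z up, the work surface at z = 0. Lengths are in m, angles in rad, forces in N, time in s.
With the tool pointing down it reaches from about 0.3 to 0.775 m from the base axis. Payload 14.6 kg.
Tool frame: the origin (TCP) lies between the finger pads; the fingertips stand 19 mm ahead of it and the grasp point (between the pads) is the TCP (ctrl.finger_overhang is the distance from the TCP to the fingertips, in m); z points along the fingers, y is the direction in which the jaws open and shut (so a half turn about z gives the same grasp; the last joint's range is limited). The gripper opens to 94 mm and grips with 3 to 60 N. Pads are 16 mm wide; open, the fingers measure 119 mm over their backs; the gripper's body (75 mm by 177 mm) begins 78 mm behind the grasp point.
Start: joints at [1.117, 0.3, 1.521, -0, 1.321, -0.067], TCP at [0.207, 0.509, 0.224] pointing down, gripper open.
Joint ranges: [-3.03, 3.03], [-0.79, 2.21], [0.23, 2.52], [-1.04, 4.18], [0, 3.07], [-2.55, 2.55]. Speed limits (rad/s): [2.22, 2.22, 2.57, 3.14, 3.14, 3.14].

INTERFACE

Orientations are given as [roll, pitch, yaw] about the fixed x, y, z axes, in that order (R = Rz(yaw) Ry(pitch) Rx(roll)).
In Python, from station import ctrl gives the robot as it stands.
- The arm moves only by the tool send_rows, never from a script. Its argument "series" is a list of rows, each a list of 7 numbers: the turn, a rotation vector about the tool's x, y, z in degrees, then the shift along the tool's x, y, z in m, then the gripper's target within -1 to 1 (fully open at 1, half-way at 0, shut at -1). A call has 1 to 8 rows; each row is the pose to reach, as a shift and turn from the pose commanded when the call began, along the tool's axes at that moment; what a row does not reach only later rows make up. A row lasts 1/10 s, in which the tool goes at most 50 mm and 8.59 degrees, less where a joint would pass 70% of its speed; a pose out of reach is approached as far as the arm can. A call with a gripper value outside its range is refused whole. The fingers move at their own pace and stop on an object; "force" is the grip in N (left out, the last holds). Time passes only in rows, so rows that repeat a pose let the fingers close. It gives the time, the measured TCP pose, the force and the opening at its end, in the units of the state.
- ctrl.get_obs(): the state, without advancing time (a new reading comes with each control period).
- ctrl.camera(name): name is "scene" or "side" or "wrist"; returns a dict with "pixels" (384x512x3 uint8, red, green, blue), "z_map" (384x512 float32, m along the optical axis (not along the pixel's ray), 0 where there is no reading), "fov_y" (degrees; the focal length in pixels is half the picture's height over the tangent of half this angle, whatever the lens; pixels are square), "cx", "cy" (the principal point, pixels), "k1" (the pictures are not rectified: a ray, as slopes to the right and down, at radius r is drawn at 1 + k1 r^2 times it, then the intrinsics apply), "R" (3x3) and "t" (3): a world point X has camera coordinates R X + t. Camera axes: x right, y down, z forward; pixel columns grow to the right and rows downward; lengths in m; the calibration is good to about 2 mm. A picture is of the moment at which its call begins.
- ctrl.hand_in(): hands the job in, once; it reports no verdict.
The state is a dict: "time_s": time; "qpos": joint angles; "joint_vel": joint speeds; "tau": joint torques, N m; "ee_pos": TCP position; "eef_rot": TCP orientation; "force": force on the tool from outside, world axes, zero at the start; "moment": the same for the moment, N m; "grip_width": finger opening in m.
Only numpy, scipy, OpenCV 4.12 (cv2) and the standard library are available. Lean on these libraries where they do the work, as an engineer would, in place of code of your own. Each camera call takes 0.05 s, during which the arm holds its last target.

TASK

Of the two square amber jars in the grey holder, one has its red-gripped cap unscrewed part of a turn. While that jar still sits in the holder, screw its cap fully home (clockwise from above), then lift the jar by its cap and set it down gently, upright, in the middle of the cork pad on the green rack, and let go. Leave the tight jar where it is.

Things in the scene. Friction and masses are not known exactly. Their poses are not given: they have to be found in the camera images.
- loose_jar: Square amber jar with the loose cap, 70 x 70 mm, 78 mm high, about 0.45 kg, in either well of the fixed grey holder. Origin: centre of its underside; z up, x to the side with a white tick. Grip bar on its cap (red, 50 mm long, 16 mm wide) is centred on the jar's axis, 99 to 131 mm above the origin, over the flat black 52 mm cap disc (top at 99): grip the bar to turn and to lift.
- loose_cap (a joint): Turn of that cap, rad, about the jar's z: 0 = fully home at its stop, with the bar's white-marked end along the jar's +x, at the tick; positive = unscrewed, anticlockwise from above. Starts 0.6 to 1.1, limit 1.5. Bar yaw = jar yaw + this value. Light drag (0.08 N m); stays where left, does not rise or come off, and carries the jar.
- tight_jar: The other jar, same size, cap home (bar's white mark at the tick); leave it in its well. Origin: centre of its underside. Wells: 120 mm apart between centres, 76 mm square inside, walls 30 mm above the jars' undersides, so a jar can turn only about 0.1 rad in its well and comes out straight up.
- rack: Low fixed green steel rack. Origin: on the work surface straight below the centre of the round cork pad (110 mm across), the free place; pad top 83 mm above the origin. Board top at 80 mm, reaching 85 mm either way in x, -70 to +270 mm in y. Towards +y stand a steel tin (55 mm high, middle 130 mm from the pad's) and a green bottle (95 mm high, 225 mm off).
Not all that is in view belongs to the job. Leave any blue or yellow look-alike of the loose_jar alone.

How it is judged:
By the outcome, as a careful person would: the job done as asked, in the order asked, and still so for the second after the job is handed in, with the robot touching nothing.
It also fails if it takes over 42 s, if anything falls off the work surface, if the arm or the gripper's body presses on something with over 40 N, if the wrist force passes 120 N, or if a joint passes its speed limit or range.

## Working session

There is one attempt and no reset: what is moved stays moved. The work goes in short steps, Python scripts to look and compute and a tool call to move; the robot and the scene stay as the last step left them, time stands still between calls to the robot, and variables do not carry over. Pictures are saved under pics/ and viewed, and the job is handed in when it is done.

Besides the shell and the picture viewer there is one more tool, called after "Call:" in YAML: its name, and indented under it one key for each argument. send_rows: Moves the arm, as the interface text tells. Its arguments: {"type":"object","properties":{"series":{"type":"array"},"force":{"type":"number"}},"required":["series"]}

```bash
mkdir -p pics; ls; cat > h.py <<'E'
import numpy as np, cv2, pickle
from station import ctrl
def grab(n,tag):
    c=ctrl.camera(n); cv2.imwrite(f'pics/{n}_{tag}.png',c['pixels'][:,:,::-1]); pickle.dump(c,open(f'pics/{n}_{tag}.pkl','wb')); return c
def load(n,tag): return pickle.load(open(f'pics/{n}_{tag}.pkl','rb'))
def K(c):
    f=c['pixels'].shape[0]/2/np.tan(np.radians(c['fov_y'])/2)
    return np.array([[f,0,c['cx']],[0,f,c['cy']],[0,0,1.]])
def rays(c,uv):
    uv=np.asarray(uv,float).reshape(-1,1,2)
    p=cv2.undistortPointsIter(uv,K(c),np.array([c['k1'],0,0,0.]),None,None,(3,100,1e-10)).reshape(-1,2)
    d=np.c_[p,np.ones(len(p))]; R=np.array(c['R']);t=np.array(c['t'])
    return -R.T@t, d@R   # origin, dirs (R^T d)
def onplane(c,uv,z):
    o,d=rays(c,uv); s=(z-o[2])/d[:,2]; return o+d*s[:,None]
def depthpt(c,uv):
    uv=np.asarray(uv).reshape(-1,2); o,d=rays(c,uv); z=c['z_map'][uv[:,1].astype(int),uv[:,0].astype(int)]
    return o+d*z[:,None]
E
python3 - <<'E'
from h import *
for n in ['scene','side','wrist']:
    c=grab(n,'0'); R=np.array(c['R']); print(n,c['fov_y'],c['cx'],c['cy'],c['k1'],(-R.T@np.array(c['t'])).round(3),R[2].round(2))
o=ctrl.get_obs(); print(o); print(ctrl.finger_overhang)
E
```

```text
pics
scene 51.36056050608481 251.19511112101063 183.93573972356035 -0.09004412452911321 [0.815 0.463 0.644] [-0.36 -0.62 -0.7 ]
side 42.568880200123985 256.27362575681894 194.96505803145428 -0.023958934812737982 [0.285 0.545 0.753] [ 0.29 -0.62 -0.73]
wrist 60.274732807614065 248.65635961222978 190.12359051329562 -0.09441008571329604 [0.141 0.536 0.383] [ 0.23 -0.1  -0.97]
{'time_s': 0.15, 'qpos': array([ 1.11740508e+00,  3.00345984e-01,  1.52144195e+00, -6.49504695e-06,
        1.32069637e+00, -6.66261151e-02]), 'joint_vel': array([ 0.00185343, -0.00101547,  0.00026029, -0.00044106, -0.00307036,
       -0.00033238]), 'tau': array([ 2.18666675e-03, -5.31960583e+01, -3.52822566e+01,  7.09410547e-02,
        2.35256169e-02, -1.06685434e-04]), 'ee_pos': array([0.2073933 , 0.50920007, 0.22401381]), 'eef_rot': array([-3.14070257e+00, -5.30854594e-05,  2.75482911e+00]), 'force': array([ 0.3927003,  0.3165135, -0.5646813]), 'moment': array([-0.04226024, -0.0091213 , -0.04962432]), 'grip_width': 0.09392264025365626}
0.019
```

View pics/scene_0.png

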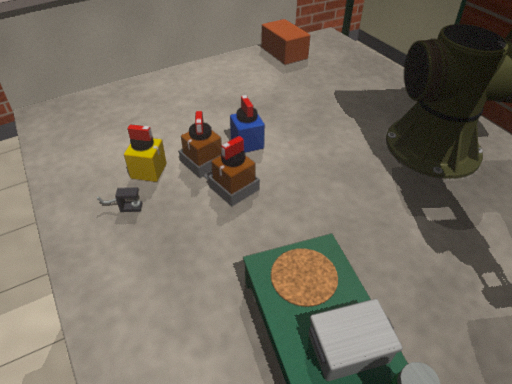

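View pics/side_0.png

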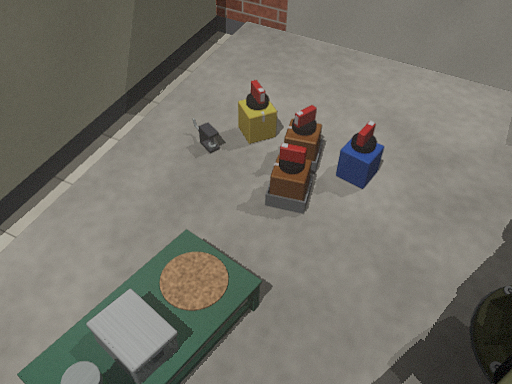

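View pics/wrist_0.png

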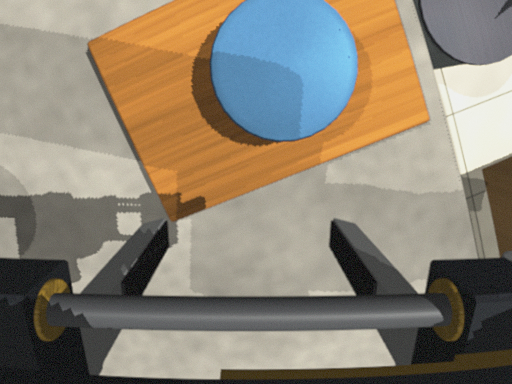

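The scene view shows the amber jars at (201,140) and (234,170) in the grey holder, with look-alikes in yellow (145,155) and blue (248,128). The side view shows the same amber pair at (304,135) and (291,175). I'll enlarge crops to find the ticks and bar marks.

```bash
python3 - <<'E'
from h import *
a=load('scene','0')['pixels'][95:210,165:275];b=load('side','0')['pixels'][90:220,250:350]
f=lambda x:cv2.resize(x,(400,500),interpolation=cv2.INTER_CUBIC)
cv2.imwrite('pics/crop0.png',np.hstack([f(a),f(b)])[:,:,::-1])
E
```

```text
(no output)
```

View pics/crop0.png

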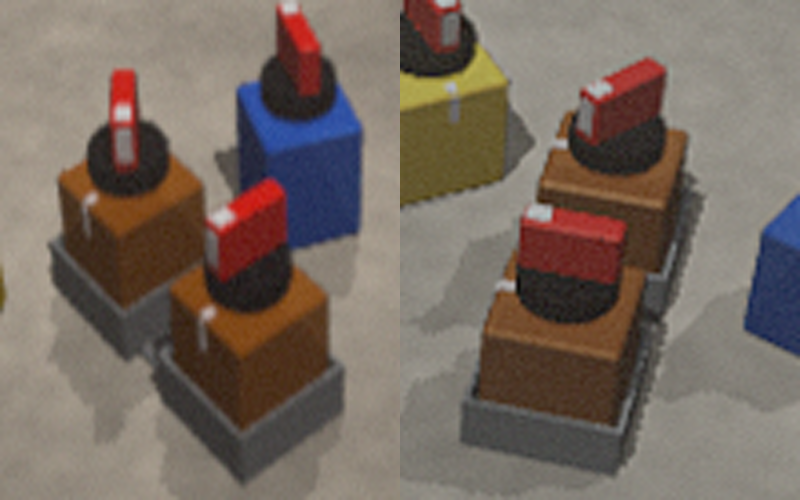

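```bash
python3 - <<'E'
from h import *
for n,wins in [('scene',dict(loose=(185,105,218,172),tight=(205,135,262,203))),('side',dict(loose=(288,100,326,160),tight=(264,140,316,212)))]:
    c=load(n,'0'); hsv=cv2.cvtColor(c['pixels'],cv2.COLOR_RGB2HSV); H,S,V=[hsv[...,i].astype(int) for i in range(3)]
    red=((H<6)|(H>172))&(S>150)&(V>70)
    amber=(H>=8)&(H<=18)&(S>130)
    cork=(H>=8)&(H<=20)&(S>90)&(V>120)
    for k,(x0,y0,x1,y1) in wins.items():
        m=np.zeros(red.shape,bool); m[y0:y1,x0:x1]=1
        vv,uu=np.where(m&red); P=depthpt(c,np.c_[uu,vv]); 
        zt=np.percentile(P[:,2],97); T=P[P[:,2]>zt-.006]
        r=cv2.minAreaRect((P[:,:2]*1000).astype(np.float32))
        print(n,k,'red',len(P),'ztop',zt.round(4),'zmin',P[:,2].min().round(4),'topmean',T.mean(0).round(4),len(T),'rect',r)
        vv,uu=np.where(m&amber); P=depthpt(c,np.c_[uu,vv]); print('  amber z',np.percentile(P[:,2],[2,50,90,97]).round(4),len(P))
        Q=P[P[:,2]>np.percentile(P[:,2],97)-.004]; print('  top amber rect',cv2.minAreaRect((Q[:,:2]*1000).astype(np.float32)),len(Q))
    u0,v0,u1,v1=(255,235,350,310) if n=='scene' else (150,245,240,315)
    mm=np.zeros(red.shape,np.uint8); mm[v0:v1,u0:u1]=255; mm[~cork]=0
    mm=cv2.morphologyEx(mm,cv2.MORPH_CLOSE,np.ones((5,5)))
    ct=max(cv2.findContours(mm,0,cv2.CHAIN_APPROX_NONE)[0],key=cv2.contourArea).reshape(-1,2)
    P=onplane(c,ct,.083); print('cork',cv2.minEnclosingCircle((P[:,:2]*1000).astype(np.float32)),cv2.fitEllipse((P[:,:2]*1000).astype(np.float32)))
    vv,uu=np.where(mm>0); print('cork z depth',np.median(depthpt(c,np.c_[uu,vv]),0))
E
```

```text
scene loose red 82 ztop 0.136 zmin 0.1059 topmean [ 0.5463 -0.2381  0.1345] 67 rect ((547.5919189453125, -237.3417510986328), (49.39006423950195, 15.440412521362305), 65.56803894042969)
  amber z [0.0339 0.0721 0.0829 0.0891] 792
  top amber rect ((670.0609741210938, 117.69105529785156), (746.8059692382812, 50.65003967285156), 71.02925872802734) 35
scene tight red 294 ztop 0.1372 zmin 0.0198 topmean [ 0.524  -0.1126  0.1404] 101 rect ((625.6063232421875, 101.517333984375), (814.4909057617188, 46.40236282348633), 65.53208923339844)
  amber z [0.0341 0.0686 0.0836 0.0849] 1302
  top amber rect ((631.03515625, 132.79600524902344), (748.9767456054688, 100.11162567138672), 68.40625762939453) 382
cork ((557.6083984375, 190.60438537597656), 55.23846435546875) ((557.5933837890625, 190.61248779296875), (108.34734344482422, 108.46131134033203), 161.05921936035156)
cork z depth [0.55965145 0.19332173 0.08356171]
side loose red 352 ztop 0.136 zmin -0.0011 topmean [ 0.5283 -0.1645  0.137 ] 197 rect ((457.1186828613281, 63.895355224609375), (41.91881561279297, 1021.4087524414062), 17.283710479736328)
  amber z [0.0384 0.0808 0.0836 0.0871] 400
  top amber rect ((536.8958740234375, -184.2181396484375), (55.642601013183594, 122.0247802734375), 14.195990562438965) 54
side tight red 374 ztop 0.1359 zmin 0.0999 topmean [ 0.5198 -0.116   0.1385] 137 rect ((395.86663818359375, 203.22198486328125), (49.40534973144531, 717.2838134765625), 21.84036636352539)
  amber z [0.0326 0.0793 0.083  0.0843] 816
  top amber rect ((436.3511657714844, 172.4737548828125), (76.09194946289062, 800.8872680664062), 16.617692947387695) 363
cork ((559.7432861328125, 189.77049255371094), 55.04487609863281) ((559.83642578125, 189.94610595703125), (107.41942596435547, 107.89066314697266), 169.6299285888672)
cork z depth [0.55854884 0.19230468 0.08270601]
```

```bash
python3 - <<'E'
from h import *
for n in ['scene','side']:
    c=load(n,'0'); v,u=np.mgrid[0:384,0:512]; uv=np.c_[u.ravel(),v.ravel()]
    P=depthpt(c,uv); ok=(c['z_map'].ravel()>0)
    col=c['pixels'].reshape(-1,3).astype(int)
    hsv=cv2.cvtColor(c['pixels'],cv2.COLOR_RGB2HSV).reshape(-1,3).astype(int)
    white=(hsv[:,1]<70)&(hsv[:,2]>110)
    for k,xy in dict(loose=(.547,-.237),tight=(.515,-.118)).items():
        near=ok&(np.hypot(*(P[:,:2]-xy).T)<.045)
        T=near&(P[:,2]>.110)&(P[:,2]<.142)
        r=cv2.minAreaRect((P[T,:2]*1000).astype(np.float32)); 
        q=P[T&(P[:,2]>.131)]; r2=cv2.minAreaRect((q[:,:2]*1000).astype(np.float32))
        w=T&white
        print(n,k,T.sum(),'all',np.round(r[0],1),np.round(r[1],1),round(r[2],1),'top',len(q),np.round(r2[0],1),np.round(r2[1],1),round(r2[2],1),'white',w.sum(),P[w].mean(0).round(3), uv[w].mean(0).round(1))
        J=ok&(np.hypot(*(P[:,:2]-xy).T)<.06)&(P[:,2]>.074)&(P[:,2]<.09)&(hsv[:,1]>100)
        r=cv2.minAreaRect((P[J,:2]*1000).astype(np.float32)); print('  jartop',J.sum(),np.median(P[J,2]).round(4),np.round(r[0],1),np.round(r[1],1),round(r[2],1))
        W=ok&(np.hypot(*(P[:,:2]-xy).T)<.06)&(P[:,2]>.05)&(P[:,2]<.09)&white
        print('  tick',W.sum(),P[W].mean(0).round(4),uv[W].mean(0).round(1))
    # holder rim
    G=ok&(np.hypot(*(P[:,:2]-(.53,-.178)).T)<.14)&(P[:,2]>.028)&(P[:,2]<.038)&(hsv[:,1]<60)
    r=cv2.minAreaRect((P[G,:2]*1000).astype(np.float32)); print('holder',G.sum(),r)
E
```

```text
scene loose 167 all [ 547.8 -237.4] [52.2 16.1] 65.2 top 109 [ 547.6 -237.4] [52.1 15.8] 65.4 white 41 [ 0.557 -0.218  0.127] [198.6 125.6]
  jartop 363 0.0811 [ 547.7 -236.8] [70.5 70.9] 11.4
  tick 12 [ 0.5558 -0.228   0.0771] [198.9 140.9]
scene tight 314 all [ 523.7 -119.7] [51.7 16.2] 10.1 top 141 [ 523.6 -119.8] [51.5 16.1] 10.3 white 23 [ 0.542 -0.118  0.136] [225.  144.7]
  jartop 426 0.0826 [ 525.3 -120.1] [67.4 70.5] 11.3
  tick 23 [ 0.5154 -0.1056  0.0759] [239.7 166.1]
holder 290 ((535.1058959960938, -179.2393035888672), (83.44720458984375, 203.18585205078125), 11.500534057617188)
side loose 290 all [ 547.8 -238.5] [54.3 17.2] 66.6 top 119 [ 547.8 -239.3] [52.7 16.8] 66.1 white 44 [ 0.557 -0.223  0.127] [298.8 116.5]
  jartop 392 0.081 [ 548.5 -239.2] [69.2 70.3] 11.7
  tick 12 [ 0.5697 -0.2426  0.0794] [295.  127.2]
side tight 389 all [ 526.4 -122.5] [51.1 19.7] 7.4 top 170 [ 525.9 -122.7] [49.2 19.7] 7.1 white 29 [ 0.543 -0.119  0.135] [284.1 144.9]
  jartop 479 0.0815 [ 525.5 -121.1] [69.1 70.5] 11.1
  tick 16 [ 0.5571 -0.1183  0.082 ] [276.1 163.2]
holder 247 ((537.1502685546875, -179.41810607910156), (81.85816192626953, 202.87771606445312), 11.017829895019531)
```

```bash
cat >> h.py <<'E'
from scipy.spatial.transform import Rotation as Rt
def plan(p,yawdeg):
    o=ctrl.get_obs(); R0=Rt.from_euler('xyz',o['eef_rot']); R1=Rt.from_euler('xyz',[np.pi,0,np.radians(yawdeg)])
    print('turn',(R0.inv()*R1).as_rotvec(degrees=True).round(2),'shift',R0.inv().apply(np.array(p)-o['ee_pos']).round(4),'pos',o['ee_pos'].round(4),'yaw',np.degrees(o['eef_rot']).round(2),'F',o['force'].round(2),'M',o['moment'].round(3),'w',o['grip_width'].round(4),'t',o['time_s'],'q6',o['qpos'][5].round(3))
E
python3 - <<'E'
from h import *
plan((.548,-.238,.30),65.6)
c=load('scene','0'); print(depthpt(c,[[247,120],[145,145],[355,335],[418,375]]))
E
```

```text
Traceback (most recent call last):
  File "h.py", line 22, in plan
    print('turn',(R0.inv()*R1).as_rotvec(degrees=True).round(2),'shift',R0.inv().apply(np.array(p)-o['ee_pos']).round(4),'pos',o['ee_pos'].round(4),'yaw',np.degrees(o['eef_rot']).round(2),'F',o['force'].round(2),'M',o['moment'].round(3),'w',o['grip_width'].round(4),'t',o['time_s'],'q6',o['qpos'][5].round(3))
                                                                                                                                                                                                                                                 ^^^^^^^^^^^^^^^^^^^^^
AttributeError: 'float' object has no attribute 'round'
```

```bash
sed -i "s/o\['grip_width'\].round(4)/round(float(o['grip_width']),4)/" h.py
python3 - <<'E'
from h import *
plan((.548,-.238,.30),65.6)
c=load('scene','0'); print(depthpt(c,[[247,120],[145,145],[355,335],[418,375]]).round(3))
E
```

```text
turn [-4.000e-02  4.000e-02  9.224e+01] shift [-0.5973 -0.5636 -0.0755] pos [0.2074 0.5092 0.224 ] yaw [-179.95   -0.    157.84] F [ 0.39  0.32 -0.56] M [-0.042 -0.009 -0.05 ] w 0.0939 t 0.15 q6 -0.067
[[ 0.43  -0.225  0.093]
 [ 0.675 -0.249  0.098]
 [ 0.577  0.328  0.135]
 [ 0.564  0.416  0.175]]
```

Call:
send_rows:
  series:
    - [0,0,0,0,0,-0.05,0]
    - [0,0,0,0,0,-0.075,0]
    - [0,0,92.2,-0.597,-0.564,-0.0755,0]
    - [0,0,92.2,-0.597,-0.564,-0.0755,0]
    - [0,0,92.2,-0.597,-0.564,-0.0755,0]
    - [0,0,92.2,-0.597,-0.564,-0.0755,0]
    - [0,0,92.2,-0.597,-0.564,-0.0755,0]
    - [0,0,92.2,-0.597,-0.564,-0.0755,0]
  force: 30

```text
time_s: 0.95
ee_pos: [0.3319, 0.2344, 0.2997]
eef_rot: [3.141, -0.0, 1.849]
force: [0.9, 0.5, -0.4]
grip_width: 0.0472
```

```bash
python3 -c "
from h import *
plan((.548,-.238,.30),65.6)"
```

```text
turn [ 2.000e-02 -1.000e-02  4.034e+01] shift [-5.136e-01  7.800e-02 -3.000e-04] pos [0.3319 0.2344 0.2997] yaw [179.98  -0.   105.94] F [ 0.92  0.54 -0.44] M [-0.042 -0.054 -0.03 ] w 0.0472 t 0.95 q6 0.247
```

Call:
send_rows:
  series:
    - [0,0,40,-0.513,0.078,0,0]
    - [0,0,40,-0.513,0.078,0,0]
    - [0,0,40,-0.513,0.078,0,0]
    - [0,0,40,-0.513,0.078,0,0]
    - [0,0,40,-0.513,0.078,0,0]
    - [0,0,40,-0.513,0.078,0,0]
    - [0,0,40,-0.513,0.078,0,0]
    - [0,0,40,-0.513,0.078,0,0]

```text
time_s: 1.75
ee_pos: [0.5006, -0.1287, 0.2995]
eef_rot: [-3.142, -0.0, 1.156]
force: [0.6, 1.3, 0.5]
grip_width: 0.0466
```

```bash
python3 -c "
from h import *
plan((.548,-.238,.30),65.6)"
```

```text
turn [-0.   -0.    0.65] shift [-0.081   0.0874 -0.0005] pos [ 0.5006 -0.1287  0.2995] yaw [-180.     -0.     66.25] F [0.58 1.3  0.46] M [-0.077  0.146 -0.032] w 0.0466 t 1.75 q6 0.092
```

Call:
send_rows:
  series:
    - [0,0,0.65,-0.081,0.0874,0,0]
    - [0,0,0.65,-0.081,0.0874,0,0]
    - [0,0,0.65,-0.081,0.0874,0,0]
    - [0,0,0.65,-0.081,0.0874,0,0]
    - [0,0,0.65,-0.081,0.0874,0,0]

```text
time_s: 2.25
ee_pos: [0.5475, -0.2355, 0.2991]
eef_rot: [-3.141, -0.0, 1.145]
force: [-0.1, 1.1, 0.5]
grip_width: 0.0467
```

```bash
python3 -c "
from h import *
grab('wrist','1')
plan((.548,-.238,.126),65.6)"
```

```text
turn [-0.02 -0.01  0.05] shift [-0.0025  0.0018  0.1736] pos [ 0.5475 -0.235   0.2996] yaw [-1.7998e+02 -1.0000e-02  6.5650e+01] F [ 0.24  0.18 -0.23] M [-0.072  0.057  0.055] w 0.0471 t 2.3 q6 -0.042
```

View pics/wrist_1.png

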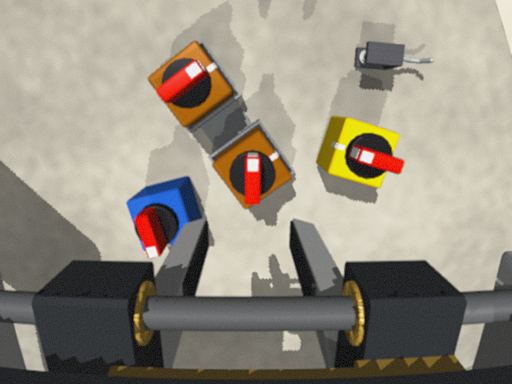

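The wrist view confirms which jar is loose. On the amber jar at (252,170), the bar's white end at (252,158) is turned away from its tick at (286,155). On the other, at (190,85), the white end lines up with the tick at (212,67). I'll check the bar's pose from this view too.

```bash
cat >> h.py <<'E'
def barpose(c,xy,zlo=.131,zhi=.142,rad=.045):
    v,u=np.mgrid[0:384,0:512]; uv=np.c_[u.ravel(),v.ravel()]; P=depthpt(c,uv); ok=c['z_map'].ravel()>0
    hsv=cv2.cvtColor(c['pixels'],cv2.COLOR_RGB2HSV).reshape(-1,3).astype(int)
    near=ok&(np.hypot(*(P[:,:2]-xy).T)<rad)
    q=near&(P[:,2]>zlo)&(P[:,2]<zhi); r=cv2.minAreaRect((P[q,:2]*1000).astype(np.float32)); print('bar',q.sum(),np.round(r[0],1),np.round(r[1],1),round(r[2],1),'z',np.median(P[q,2]).round(4))
    return P,hsv,near
E
python3 -c "
from h import *
P,hsv,near=barpose(load('wrist','1'),(.548,-.238))
q=near&(P[:,2]>.076)&(P[:,2]<.09)&(hsv[:,1]>100); print(cv2.minAreaRect((P[q,:2]*1000).astype(np.float32)),np.median(P[q,2]))
q=near&(P[:,2]>.096)&(P[:,2]<.109); print('cap',np.median(P[q,2]),P[q].mean(0))
"
```

```text
bar 727 [ 549.9 -240. ] [49.1 15.2] 65.5 z 0.134
((550.2127075195312, -239.84303283691406), (68.39836883544922, 69.84916687011719), 11.14218521118164) 0.08083500287703133
cap 0.10203260191385324 [ 0.54966781 -0.23880529  0.10194711]
```

Call:
send_rows:
  series:
    - [0,0,0,0,0,0.05,0]
    - [0,0,0,0,0,0.1,0]
    - [0,0,0,0,0,0.115,0]
    - [0,0,0,0,0,0.115,0]

```text
time_s: 2.7
ee_pos: [0.5467, -0.2342, 0.1827]
eef_rot: [-3.138, -0.0, 1.147]
force: [-0.4, -0.2, 0.5]
grip_width: 0.0467
```

```bash
python3 -c "
from h import *
plan((.549,-.239,.126),65.6)"
```

```text
turn [-0.22 -0.01  0.09] shift [-0.0034  0.0042  0.0567] pos [ 0.5467 -0.2342  0.1827] yaw [-1.7978e+02 -1.0000e-02  6.5690e+01] F [-0.38 -0.18  0.5 ] M [-0.06   0.116 -0.017] w 0.0467 t 2.7 q6 -0.042
```

Call:
send_rows:
  series:
    - [0,0,0,-0.0034,0.0042,0.025,0]
    - [0,0,0,-0.0034,0.0042,0.025,0]
    - [0,0,0,-0.0034,0.0042,0.025,0]

```text
time_s: 3.0
ee_pos: [0.5504, -0.2403, 0.1613]
eef_rot: [3.14, 0.0, 1.146]
force: [-0.7, 0.3, 0.9]
grip_width: 0.047
```

```bash
python3 -c "
from h import *
plan((.549,-.239,.126),65.6)"
```

```text
turn [0.08 0.   0.05] shift [ 0.0006 -0.0019  0.0353] pos [ 0.5504 -0.2403  0.1613] yaw [179.92   0.    65.65] F [-0.71  0.26  0.91] M [-0.064  0.11  -0.024] w 0.047 t 3.0 q6 -0.048
```

Call:
send_rows:
  series:
    - [0,0,0,0,-0.001,0.015,0]
    - [0,0,0,0,-0.001,0.03,0]
    - [0,0,0,0,-0.001,0.0345,0]
    - [0,0,0,0,-0.001,0.0345,0]
    - [0,0,0,0,-0.001,0.0345,0]

```text
time_s: 3.5
ee_pos: [0.5494, -0.2403, 0.1258]
eef_rot: [3.141, 0.0, 1.145]
force: [-0.0, 0.4, 0.4]
grip_width: 0.047
```

```bash
python3 -c "
from h import *
plan((.549,-.239,.126),65.6); grab('side','2')"
```

```text
turn [0.04 0.   0.02] shift [ 0.001  -0.0009 -0.0002] pos [ 0.5494 -0.2403  0.1258] yaw [179.96   0.    65.62] F [-0.04  0.44  0.35] M [-0.045  0.127 -0.021] w 0.047 t 3.5 q6 -0.048
```

View pics/side_2.png

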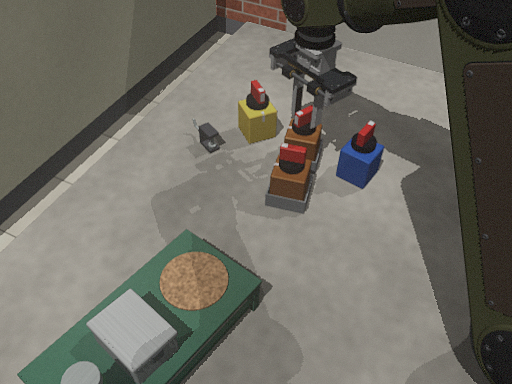

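The side view shows the fingers straddling the bar of the far amber jar at about (303,115), and the near jar at (291,175) is untouched. I'll close the gripper.

Call:
send_rows:
  series:
    - [0,0,0,0,0,0,-1]
    - [0,0,0,0,0,0,-1]
    - [0,0,0,0,0,0,-1]
    - [0,0,0,0,0,0,-1]
    - [0,0,0,0,0,0,-1]
  force: 30

```text
time_s: 4.05
ee_pos: [0.5492, -0.2402, 0.1252]
eef_rot: [3.142, 0.0, 1.145]
force: [-0.0, -0.3, 0.6]
grip_width: 0.0155
```

```bash
python3 -c "
from h import *
plan((.549,-.239,.126),65.6)"
```

```text
turn [0.01 0.   0.02] shift [ 0.001  -0.0007 -0.0008] pos [ 0.5492 -0.2402  0.1252] yaw [179.99   0.    65.62] F [-0.01 -0.34  0.57] M [-0.028  0.105 -0.086] w 0.0155 t 4.05 q6 -0.048
```

Call:
send_rows:
  series:
    - [0,0,6,0,0,0,-1]
    - [0,0,12,0,0,0,-1]
    - [0,0,18,0,0,0,-1]
    - [0,0,24,0,0,0,-1]
    - [0,0,30,0,0,0,-1]
    - [0,0,36,0,0,0,-1]
    - [0,0,42,0,0,0,-1]
    - [0,0,46,0,0,0,-1]

```text
time_s: 4.85
ee_pos: [0.5489, -0.2398, 0.1253]
eef_rot: [-3.141, 0.0, 0.339]
force: [-2.9, 3.8, 3.7]
grip_width: 0.0158
```

```bash
python3 -c "
from h import *
plan((.549,-.239,.126),11.4)"
```

```text
turn [-0.06  0.03  8.  ] shift [ 0.0003 -0.0007 -0.0007] pos [ 0.5489 -0.2398  0.1253] yaw [-1.7994e+02  3.0000e-02  1.9400e+01] F [-2.88  3.84  3.73] M [0.776 0.822 0.14 ] w 0.0158 t 4.85 q6 0.759
```

Call:
send_rows:
  series:
    - [0,0,2,0,0,0,-1]
    - [0,0,4,0,0,0,-1]
    - [0,0,6,0,0,0,-1]
    - [0,0,6,0,0,0,-1]

```text
time_s: 5.25
ee_pos: [0.5489, -0.2398, 0.1253]
eef_rot: [-3.141, 0.001, 0.237]
force: [-3.4, 3.0, 3.5]
grip_width: 0.0157
```

```bash
python3 -c "
from h import *
plan((.549,-.239,.126),11.4)"
```

```text
turn [-0.06  0.04  2.19] shift [ 0.0002 -0.0007 -0.0007] pos [ 0.5489 -0.2398  0.1253] yaw [-1.7994e+02  3.0000e-02  1.3590e+01] F [-3.42  2.98  3.51] M [0.803 0.892 0.048] w 0.0157 t 5.25 q6 0.86
```

Call:
send_rows:
  series:
    - [0,0,1,0,0,0,-1]
    - [0,0,2,0,0,0,-1]
    - [0,0,3,0,0,0,-1]

```text
time_s: 5.55
ee_pos: [0.5489, -0.2397, 0.1253]
eef_rot: [-3.14, 0.001, 0.186]
force: [-4.2, 4.0, 4.3]
grip_width: 0.0156
```

```bash
python3 -c "
from h import *
plan((.549,-.239,.126),11.4)"
```

```text
turn [-0.06  0.04 -0.77] shift [ 0.0002 -0.0007 -0.0007] pos [ 0.5489 -0.2397  0.1253] yaw [-1.7994e+02  4.0000e-02  1.0630e+01] F [-4.17  3.98  4.27] M [1.002 0.952 0.066] w 0.0156 t 5.55 q6 0.912
```

Call:
send_rows:
  series:
    - [0,0,1,0,0,0,-1]
    - [0,0,2,0,0,0,-1]
    - [0,0,2,0,0,0,-1]

```text
time_s: 5.85
ee_pos: [0.549, -0.2397, 0.1253]
eef_rot: [-3.14, 0.001, 0.151]
force: [-3.4, 3.9, 4.8]
grip_width: 0.0155
```

```bash
python3 -c "
from h import *
plan((.549,-.239,.126),11.4)"
```

```text
turn [-0.06  0.03 -2.77] shift [ 0.0002 -0.0007 -0.0007] pos [ 0.549  -0.2397  0.1253] yaw [-1.7994e+02  4.0000e-02  8.6300e+00] F [-3.41  3.89  4.8 ] M [0.981 0.98  0.037] w 0.0155 t 5.85 q6 0.947
```

Call:
send_rows:
  series:
    - [0,0,1,0,0,0,-1]
    - [0,0,2,0,0,0,-1]
    - [0,0,2,0,0,0,-1]

```text
time_s: 6.15
ee_pos: [0.549, -0.2397, 0.1253]
eef_rot: [-3.14, 0.001, 0.116]
force: [-3.4, 4.4, 5.5]
grip_width: 0.0163
```

```bash
python3 -c "
from h import *
plan((.549,-.239,.126),11.4);grab('wrist','3');grab('scene','3')
im=[load(n,'3')['pixels'] for n in ('wrist','scene')]
cv2.imwrite('pics/c3.png',np.hstack([cv2.resize(im[0][100:330,130:370],(400,400)),cv2.resize(im[1][95:210,165:275],(400,400))])[:,:,::-1])"
```

```text
turn [-0.07  0.04 -4.77] shift [ 0.0001 -0.0007 -0.0007] pos [ 0.549  -0.2397  0.1253] yaw [-1.7994e+02  4.0000e-02  6.6300e+00] F [-3.45  4.42  5.49] M [1.116 0.991 0.089] w 0.0163 t 6.15 q6 0.982
```

View pics/c3.png

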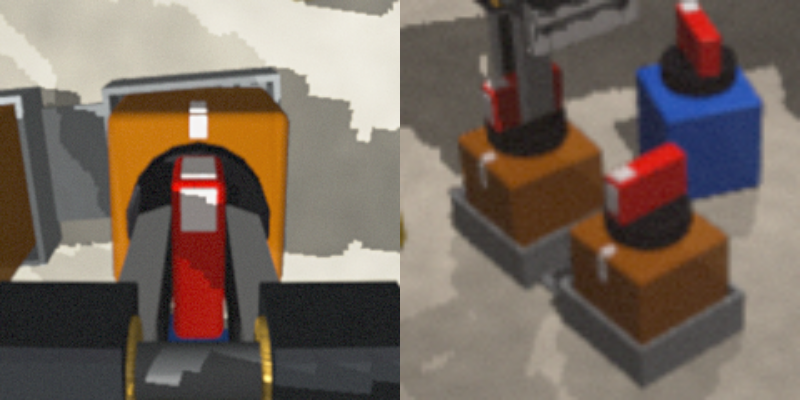

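The crop at left shows the white bar end (198,170) lined up with the jar's tick (198,120), and the jar has turned slightly in its well. I'll keep turning until the moment shows the stop.

Call:
send_rows:
  series:
    - [0,0,1,0,0,0,-1]
    - [0,0,2,0,0,0,-1]
    - [0,0,2,0,0,0,-1]

```text
time_s: 6.55
ee_pos: [0.5489, -0.2396, 0.1253]
eef_rot: [-3.141, 0.001, 0.082]
force: [-3.9, 5.5, 4.4]
grip_width: 0.016
```

```bash
python3 -c "
from h import *
plan((.549,-.239,.126),11.4)"
```

```text
turn [-0.06  0.04 -6.72] shift [ 0.0001 -0.0006 -0.0007] pos [ 0.5489 -0.2396  0.1253] yaw [-1.7994e+02  5.0000e-02  4.6800e+00] F [-3.89  5.49  4.41] M [1.072 0.885 0.561] w 0.016 t 6.55 q6 1.016
```

Call:
send_rows:
  series:
    - [0,0,1,0,0,0,-1]
    - [0,0,2,0,0,0,-1]
    - [0,0,2,0,0,0,-1]

```text
time_s: 6.85
ee_pos: [0.5489, -0.2397, 0.1253]
eef_rot: [-3.141, 0.001, 0.047]
force: [-4.9, 4.4, 5.0]
grip_width: 0.0166
```

```bash
python3 -c "
from h import *
plan((.549,-.239,.126),11.4)"
```

```text
turn [-0.05  0.06 -8.71] shift [ 0.0001 -0.0007 -0.0007] pos [ 0.5489 -0.2397  0.1253] yaw [-1.7995e+02  6.0000e-02  2.6900e+00] F [-4.87  4.41  4.97] M [0.969 1.055 0.761] w 0.0166 t 6.85 q6 1.051
```

Mz jumped from about 0.08 to 0.76 N·m, well above the 0.08 N·m cap drag, so the cap is at its stop and the jar is against the well wall. I'll release, look, then regrip without the windup.

Call:
send_rows:
  series:
    - [0,0,0,0,0,0,0]
    - [0,0,0,0,0,0,0]
    - [0,0,0,0,0,0,0]
    - [0,0,0,0,0,-0.04,0]
    - [0,0,0,0,0,-0.08,0]
    - [0,0,0,0,0,-0.12,0]
    - [0,0,0,0,0,-0.12,0]

```text
time_s: 7.55
ee_pos: [0.5506, -0.241, 0.251]
eef_rot: [3.137, -0.008, 0.046]
force: [-0.3, -0.0, 0.4]
grip_width: 0.0473
```

```bash
python3 -c "
from h import *
plan((.549,-.239,.126),5)
c=grab('wrist','4')
P,hsv,near=barpose(c,(.549,-.239))
q=near&(P[:,2]>.076)&(P[:,2]<.086)&(hsv[:,1]>100); print(cv2.minAreaRect((P[q,:2]*1000).astype(np.float32)),np.median(P[q,2]))
"
```

```text
turn [ 0.27 -0.45 -2.38] shift [-0.0025 -0.0027  0.125 ] pos [ 0.5506 -0.241   0.251 ] yaw [179.74  -0.45   2.62] F [-0.25 -0.01  0.39] M [-0.007  0.141  0.004] w 0.0473 t 7.55 q6 1.051
bar 976 [ 549.8 -240. ] [50.  15.9] 6.6 z 0.1339
((550.15185546875, -240.02688598632812), (69.46334838867188, 69.76405334472656), 6.654797077178955) 0.08077237194791179
```

View pics/wrist_4.png

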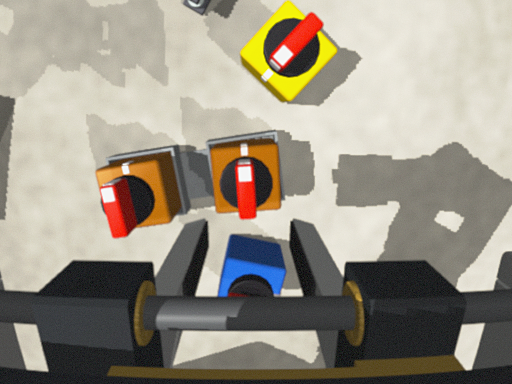

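The released view shows the loose jar's bar at (245,190), lined up with its tick at (244,150). Bar yaw is 6.6° and jar yaw 6.65°, so the cap is home. The tight jar at (130,195) has not moved. I'll regrip.

```bash
python3 -c "
from h import *
plan((.5497,-.240,.126),6.0)"
```

```text
turn [ 0.15 -0.24 -3.38] shift [-0.0007 -0.001   0.1217] pos [ 0.5499 -0.2407  0.2477] yaw [179.86  -0.24   2.62] F [-0.53  0.03 -1.12] M [-0.005  0.127  0.008] w 0.0469 t 7.6 q6 1.051
```

Call:
send_rows:
  series:
    - [0,0,-3.4,0,0,0.03,0]
    - [0,0,-3.4,0,0,0.06,0]
    - [0,0,-3.4,0,0,0.09,0]
    - [0,0,-3.4,0,0,0.09,0]
    - [0,0,-3.4,0,0,0.09,0]

```text
time_s: 8.1
ee_pos: [0.5491, -0.2402, 0.1551]
eef_rot: [-3.141, 0.001, 0.105]
force: [-0.2, -0.1, 0.2]
grip_width: 0.0471
```

```bash
python3 -c "
from h import *
plan((.5497,-.240,.126),6.0)"
```

```text
turn [-0.03  0.05  0.02] shift [ 0.0006 -0.0001  0.0291] pos [ 0.5491 -0.2402  0.1551] yaw [-1.7997e+02  5.0000e-02  6.0200e+00] F [-0.2  -0.11  0.21] M [0.054 0.16  0.014] w 0.0471 t 8.1 q6 0.992
```

Call:
send_rows:
  series:
    - [0,0,0,0,0,0.015,0]
    - [0,0,0,0,0,0.029,0]
    - [0,0,0,0,0,0.029,0]
    - [0,0,0,0,0,0.029,-1]
    - [0,0,0,0,0,0.029,-1]
    - [0,0,0,0,0,0.029,-1]
    - [0,0,0,0,0,0.029,-1]
    - [0,0,0,0,0,0.029,-1]
  force: 35

```text
time_s: 8.9
ee_pos: [0.5492, -0.2398, 0.1264]
eef_rot: [-3.141, -0.0, 0.105]
force: [-0.5, 3.9, 3.4]
grip_width: 0.0157
```

```bash
python3 -c "
from h import *
plan((.5497,-.240,.126),6.0)"
```

```text
turn [-0.04 -0.01  0.03] shift [0.0005 0.0002 0.0004] pos [ 0.5492 -0.2398  0.1264] yaw [-1.7996e+02 -1.0000e-02  6.0300e+00] F [-0.52  3.87  3.42] M [0.894 0.229 0.152] w 0.0157 t 8.9 q6 0.992
```

Call:
send_rows:
  series:
    - [0,0,0,0,0,-0.01,-1]
    - [0,0,0,0,0,-0.02,-1]
    - [0,0,0,0,0,-0.035,-1]
    - [0,0,0,0,0,-0.05,-1]
    - [0,0,0,0,0,-0.075,-1]
    - [0,0,0,0,0,-0.1,-1]
    - [0,0,0,0,0,-0.13,-1]
    - [0,0,0,0,0,-0.16,-1]

```text
time_s: 9.7
ee_pos: [0.5489, -0.2403, 0.2886]
eef_rot: [3.141, -0.001, 0.105]
force: [-0.1, -0.5, -4.9]
grip_width: 0.0157
```

```bash
python3 -c "
from h import *
plan((.5587,.1903,.2864),6.0); grab('scene','5');grab('wrist','5')"
```

```text
turn [ 0.04 -0.04  0.01] shift [ 0.0548 -0.4272  0.0019] pos [ 0.5489 -0.2403  0.2886] yaw [ 1.7996e+02 -4.0000e-02  6.0100e+00] F [-0.12 -0.5  -4.88] M [ 0.015  0.089 -0.043] w 0.0157 t 9.7 q6 0.992
```

View pics/scene_5.png

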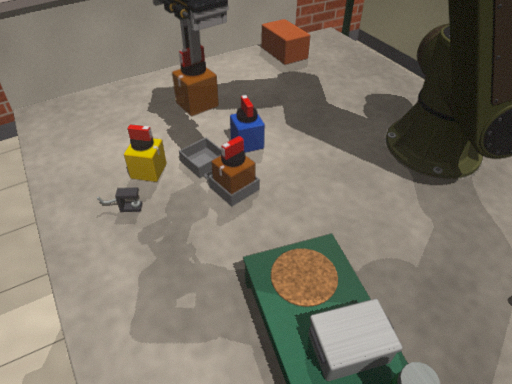

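View pics/wrist_5.png

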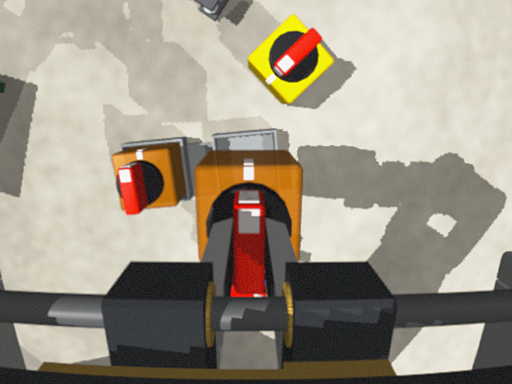

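The scene view shows the jar lifted clear with its cap held at (192,85), an empty well at (203,155) and the tight jar still at (234,175). The wrist view shows the white bar end (248,205) in line with the tick (249,170). Next I'll carry it to above the pad.

Call:
send_rows:
  series:
    - [0,0,0,0.002,-0.015,-0.02,-1]
    - [0,0,0,0.007,-0.05,-0.02,-1]
    - [0,0,0,0.012,-0.09,-0.02,-1]
    - [0,0,0,0.017,-0.13,-0.02,-1]
    - [0,0,0,0.022,-0.17,-0.02,-1]
    - [0,0,0,0.027,-0.21,-0.02,-1]
    - [0,0,0,0.032,-0.25,-0.02,-1]
    - [0,0,0,0.037,-0.29,-0.02,-1]

```text
time_s: 10.6
ee_pos: [0.555, 0.0536, 0.3052]
eef_rot: [3.141, 0.001, 0.105]
force: [0.2, 0.3, -4.9]
grip_width: 0.0159
```

Call:
send_rows:
  series:
    - [0,0,0,0.005,-0.04,0,-1]
    - [0,0,0,0.01,-0.08,0,-1]
    - [0,0,0,0.015,-0.115,0,-1]
    - [0,0,0,0.018,-0.135,0,-1]
    - [0,0,0,0.018,-0.135,0,-1]
    - [0,0,0,0.018,-0.135,0,-1]

```text
time_s: 11.2
ee_pos: [0.5591, 0.188, 0.3052]
eef_rot: [3.141, 0.001, 0.106]
force: [0.0, 0.0, -3.3]
grip_width: 0.0156
```

```bash
python3 -c "
from h import *
plan((.5587,.1903,.206),6.0)
c=grab('wrist','6'); P,hsv,near=barpose(c,(.5587,.1903),.28,.36,.06)
c=grab('side','6'); P,hsv,near=barpose(c,(.5587,.1903),.16,.29,.06);
q=near&(P[:,2]>.17)&(P[:,2]<.29)&(hsv[:,0]>7)&(hsv[:,0]<19)&(hsv[:,1]>120); print('amber z',np.percentile(P[q,2],[1,5,50,95]),cv2.minAreaRect((P[q,:2]*1000).astype(np.float32)))"
```

```text
turn [0.03 0.07 0.05] shift [ 0.     -0.0024  0.0992] pos [0.5591 0.188  0.3052] yaw [1.7997e+02 7.0000e-02 6.0500e+00] F [ 0.04  0.02 -3.32] M [-0.025  0.103  0.004] w 0.0156 t 11.2 q6 1.728
bar 7687 [562.6 187.5] [46.5 46.4] 50.3 z 0.3129
bar 3794 [559.9 186.8] [71.9 71.3] 6.6 z 0.2508
amber z [0.18724165 0.19223124 0.24524291 0.26191749] ((558.41552734375, 187.64369201660156), (69.64171600341797, 68.76020812988281), 6.015486717224121)
```

View pics/side_6.png

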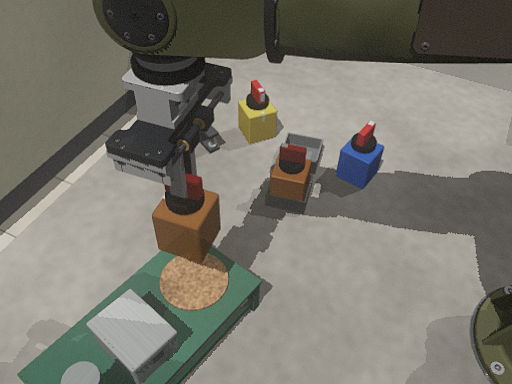

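The side view shows the jar at (187,220), upright above the pad at (195,280). I'll lower it.

Call:
send_rows:
  series:
    - [0,0,0,0,-0.0024,0.02,-1]
    - [0,0,0,0,-0.0024,0.045,-1]
    - [0,0,0,0,-0.0024,0.07,-1]
    - [0,0,0,0,-0.0024,0.085,-1]
    - [0,0,0,0,-0.0024,0.09,-1]
    - [0,0,0,0,-0.0024,0.09,-1]
    - [0,0,0,0,-0.0024,0.09,-1]

```text
time_s: 12.0
ee_pos: [0.5595, 0.1903, 0.2172]
eef_rot: [-3.141, -0.002, 0.105]
force: [-0.3, -0.7, -3.7]
grip_width: 0.0158
```

```bash
python3 -c "
from h import *
plan((.5587,.1903,.206),6.0)
c=grab('scene','7');P,hsv,near=barpose(c,(.5587,.1903),.16,.29,.06)"
```

```text
turn [-0.01 -0.09 -0.01] shift [-0.0008 -0.0001  0.0112] pos [0.5595 0.1903 0.2172] yaw [-1.7999e+02 -9.0000e-02  5.9900e+00] F [-0.27 -0.74 -3.72] M [0.02  0.122 0.033] w 0.0158 t 12.0 q6 1.732
bar 2780 [559. 191.] [70.8 69.3] 6.6 z 0.1941
```

View pics/scene_7.png

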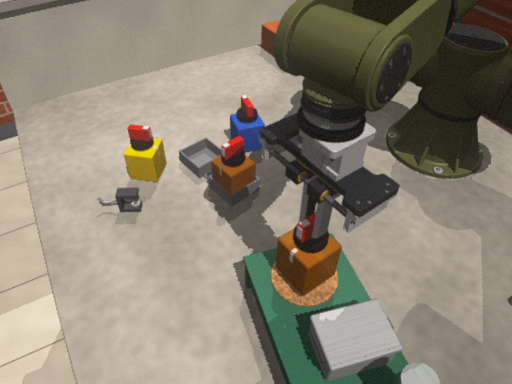

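The scene view shows the jar at (308,262), just above and centred on the cork; the two views put it at (0.559, 0.191). I'll lower it slowly until the force shows contact.

Call:
send_rows:
  series:
    - [0,0,0,0,0,0.003,-1]
    - [0,0,0,0,0,0.006,-1]
    - [0,0,0,0,0,0.008,-1]
    - [0,0,0,0,0,0.008,-1]

```text
time_s: 12.45
ee_pos: [0.5589, 0.1906, 0.2078]
eef_rot: [3.141, 0.001, 0.105]
force: [0.0, -0.5, -3.6]
grip_width: 0.0159
```

Call:
send_rows:
  series:
    - [0,0,0,0,0,0.001,-1]
    - [0,0,0,0,0,0.0015,-1]
    - [0,0,0,0,0,0.0015,-1]

```text
time_s: 12.75
ee_pos: [0.559, 0.1906, 0.2066]
eef_rot: [3.142, 0.0, 0.105]
force: [0.7, -0.3, -4.6]
grip_width: 0.016
```

Call:
send_rows:
  series:
    - [0,0,0,0,0,0.001,-1]
    - [0,0,0,0,0,0.001,-1]

```text
time_s: 12.95
ee_pos: [0.559, 0.1906, 0.2055]
eef_rot: [3.142, 0.0, 0.105]
force: [-0.5, 0.2, -5.5]
grip_width: 0.0158
```

Call:
send_rows:
  series:
    - [0,0,0,0,0,0.001,-1]
    - [0,0,0,0,0,0.001,-1]

```text
time_s: 13.15
ee_pos: [0.5591, 0.1907, 0.2053]
eef_rot: [-3.141, -0.001, 0.105]
force: [-1.8, 0.4, 3.6]
grip_width: 0.0161
```

Contact: the vertical force went from -5.5 N to +3.6 N. I'll open and retreat straight up.

Call:
send_rows:
  series:
    - [0,0,0,0,0,0,-0.4]
    - [0,0,0,0,0,0,-0.2]
    - [0,0,0,0,0,0,0]
    - [0,0,0,0,0,0,0]
    - [0,0,0,0,0,-0.02,0]
    - [0,0,0,0,0,-0.06,0]
    - [0,0,0,0,0,-0.1,0]
    - [0,0,0,0,0,-0.13,0]

```text
time_s: 13.95
ee_pos: [0.5591, 0.1906, 0.3374]
eef_rot: [-3.141, -0.002, 0.105]
force: [-0.5, -0.0, 0.3]
grip_width: 0.0471
```

Call:
send_rows:
  series:
    - [0,0,0,-0.04,0.03,-0.03,0]
    - [0,0,0,-0.08,0.06,-0.03,0]
    - [0,0,0,-0.12,0.09,-0.03,0]
    - [0,0,0,-0.12,0.09,-0.03,0]
    - [0,0,0,-0.12,0.09,-0.03,0]

```text
time_s: 14.45
ee_pos: [0.4488, 0.088, 0.3655]
eef_rot: [-3.142, -0.002, 0.104]
force: [0.1, -0.4, -1.2]
grip_width: 0.0473
```

```bash
python3 -c "
from h import *
plan((.5587,.1903,.206),6.0)
for n in ('side','scene'):
    c=grab(n,'8')
    P,hsv,near=barpose(c,(.5587,.1903),.208,.223)
    q=near&(P[:,2]>.155)&(P[:,2]<.168)&(hsv[:,1]>100); print('jartop',cv2.minAreaRect((P[q,:2]*1000).astype(np.float32)),np.median(P[q,2]),P[q,2].std())
cv2.imwrite('pics/c8.png',np.hstack([load('side','8')['pixels'][130:380,60:360],cv2.resize(load('scene','8')['pixels'][100:350,150:450],(300,250))])[:,:,::-1])"
```

```text
turn [-0.   -0.11 -0.06] shift [ 0.1196 -0.0904  0.1597] pos [0.4488 0.088  0.3655] yaw [-1.80e+02 -1.10e-01  5.94e+00] F [ 0.06 -0.4  -1.18] M [ 0.017  0.111 -0.003] w 0.0473 t 14.45 q6 1.58
bar 362 [559.8 189.2] [50.7 17.8] 6.8 z 0.2133
jartop ((558.8695068359375, 190.81039428710938), (69.07945251464844, 69.43690490722656), 6.217298984527588) 0.1602760766843625 0.0016051835988543665
bar 352 [558.1 190.7] [49.8 15.8] 7.2 z 0.2144
jartop ((558.5726318359375, 191.95591735839844), (69.80753326416016, 68.30143737792969), 5.684779167175293) 0.16129234670742412 0.0017222042902992176
```

View pics/c8.png

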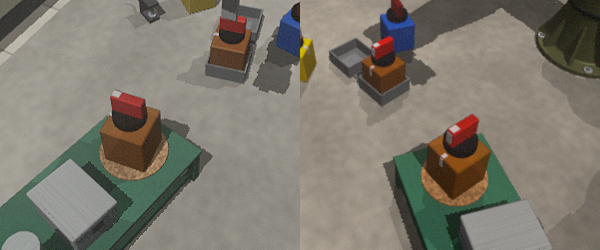

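Both views show the jar upright on the cork, with its top level at 0.161 (expected 0.161) and centred within about 1 mm. Bar and jar yaw differ by about 1° in these oblique views, so I'll check from above with the wrist camera.

Call:
send_rows:
  series:
    - [0,0,0,0.03,-0.03,0,0]
    - [0,0,0,0.06,-0.06,0,0]
    - [0,0,0,0.09,-0.09,0,0]
    - [0,0,0,0.1,-0.09,0,0]
    - [0,0,0,0.1,-0.09,0,0]
    - [0,0,0,0.1,-0.09,0,0]

```text
time_s: 15.15
ee_pos: [0.5391, 0.1884, 0.3641]
eef_rot: [3.141, 0.001, 0.105]
force: [-0.7, -0.4, -0.8]
grip_width: 0.047
```

```bash
python3 -c "
from h import *
plan((.5587,.1903,.206),6.0)
c=grab('wrist','9')
P,hsv,near=barpose(c,(.5587,.1903),.208,.223)
q=near&(P[:,2]>.155)&(P[:,2]<.168)&(hsv[:,1]>100); print('jartop',cv2.minAreaRect((P[q,:2]*1000).astype(np.float32)),np.median(P[q,2]))"
```

```text
turn [0.01 0.06 0.02] shift [0.0198 0.0002 0.158 ] pos [0.5391 0.1884 0.3641] yaw [1.7999e+02 6.0000e-02 6.0200e+00] F [-0.68 -0.37 -0.8 ] M [-0.051  0.098  0.025] w 0.047 t 15.15 q6 1.738
bar 880 [559.5 190. ] [50.5 15.6] 5.7 z 0.2128
jartop ((559.790771484375, 189.977294921875), (69.41656494140625, 69.99687194824219), 5.871746063232422) 0.15982526131873537
```

View pics/wrist_9.png

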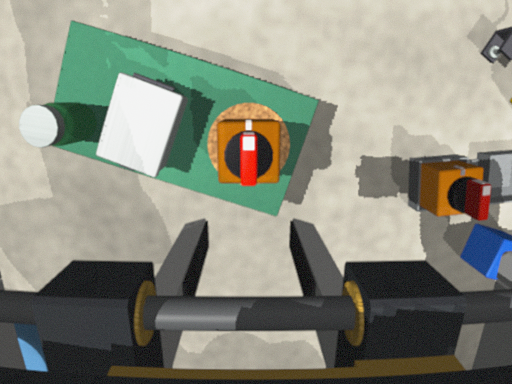

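From above, the jar at (249,152) is centred on the cork, with bar yaw 5.7° and jar yaw 5.9°, so the cap is home. The tight jar at (455,188) is still in its well. The gripper touches nothing, so I'll hand in.

```bash
python3 -c "
from station import ctrl
print(ctrl.hand_in())"
```

```text
the job is handed in; nothing more can be done
None
```

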